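# Load a terracotta saucer into the sprung dispenser

## Robot

A 7-joint arm with a two-finger parallel gripper is mounted at the origin on the work surface. World frame = base frame: x ahead of the robot, y to its left, z up, the work surface at z = 0. Lengths are in m, angles in rad, forces in N, time in s.
With the tool pointing down it reaches from about 0.4 to 0.85 m from the base axis. Payload 4.4 kg.
Tool frame: the origin (TCP) lies on the centre line of the jaws, within the pads' length; the fingertips stand 22 mm ahead of it and the grasp point (between the pads) lies 3 mm ahead of it (bot.tip_extent is the distance from the TCP to the fingertips, in m); z points along the fingers, y is the line along which they close (so a half turn about z gives the same grasp; the last joint's range is limited). The gripper opens to 94 mm and grips with 3 to 60 N. Pads are 16 mm wide; open, the fingers measure 119 mm over their backs; the gripper's body (75 mm by 177 mm) begins 78 mm behind the grasp point.
Start: joints at [1.037, 0.628, 0.038, 1.517, -0.027, 0.996, -0.02], TCP at [0.293, -0.58, 0.227] pointing down, gripper open.
Joint ranges: [-3.06, 3.06], [-0.37, 2.12], [-1.25, 1.32], [0.18, 2.47], [-1.1, 4.24], [0.23, 1.98], [-2.94, 2.94]. Speed limits (rad/s): [2.57, 2.57, 3.14, 3.14, 3.14, 3.14, 3.14].

## Interface

Orientations are given as a unit quaternion [w, x, y, z].
In Python, from rig import bot gives the robot as it stands.
- The arm moves only by the tool jog_arm, never from a script. Its argument "increments" is text: rows parted by semicolons, each of 5 numbers parted by spaces: the shift along the world's x, y, z in mm, then the turn about the world's z in degrees, then the finger opening in mm, from 0 to 94. A call has 1 to 20 rows; each row is the pose to reach, as a shift and turn from the pose commanded when the call began; what a row does not reach only later rows make up. A row lasts 1/8 s, in which the tool goes at most 62.5 mm and 10.7 degrees, less where a joint would pass 70% of its speed; a pose out of reach is approached as far as the arm can. A call with a gripper value outside its range is refused whole. The fingers move at their own pace and stop on an object; "grip_force" is the grip in N (left out, the last holds). Time passes only in rows, so rows that repeat a pose let the fingers close. It gives the time, the measured TCP pose, the force, the opening and the grip force at its end, in the units of the state.
- bot.get_obs(): the state, without advancing time (a new reading comes with each control period).
- bot.snapshot(name): name is "side" or "top" or "wrist"; returns a dict with "pixels" (480x640x3 uint8, red, green, blue), "fx", "fy", "cx", "cy" (pixels), "k1" (the pictures are not rectified: a ray, as slopes to the right and down, at radius r is drawn at 1 + k1 r^2 times it, then the intrinsics apply), "rvec" (rotation vector, rad) and "tvec" (3), from world to camera coordinates, as OpenCV has them; the wrist camera has in their place "T_tool_cam" (4x4, takes a point from camera to tool coordinates, whose origin is the TCP and whose axes are the flange's). Camera axes: x right, y down, z forward; pixel columns grow to the right and rows downward; lengths in m; the calibration is good to about 2 mm. A picture is of the moment at which its call begins: read the wrist's pose just before it. There is no depth.
- bot.job_done(): hands the job in; it is judged then, once.
The state is a dict: "time_s": time; "q": joint angles; "joint_vel": joint speeds; "joint_torque": joint torques, N m; "tcp_pos": TCP position; "orientation": TCP orientation; "contact_force": force on the tool from outside, world axes, zero at the start; "wrist_torque": the same for the moment, N m; "width": finger opening in m; "gripper_force": force on a finger pad.
Only numpy, scipy, OpenCV 4.12 (cv2) and the standard library are available. Lean on these libraries where they do the work, as an engineer would, in place of code of your own. Each camera call takes 0.05 s, during which the arm holds its last target. There are 200 camera calls.

## Task

Add the loose terracotta saucer to the spring-loaded saucer dispenser: lay it flat, just as it lies now with its flat foot up, on top of the saucer already in there and press it down until both yellow catches snap in over it and hold it, then let go. The glazed saucers do not belong in it; leave the blue one where it lies.

Things in the scene. Friction and masses are not known exactly. Their poses are not given: they have to be found in the camera images.
- saucer: Loose unglazed terracotta saucer lying foot up: a disc 64 mm across at the bottom, 61 mm at its flat top, 18 mm high, 70 to 110 g. Origin: centre of its underside; z up. Grip across its sides from above. A blue and a white saucer of the same size lie nearby: wrong ones.
- dispenser: Fixed. Origin: underside centre of its green base (110 x 190 mm, 12 high); z up. Four 8 mm steel posts round a 80 mm wide well, flaring from z 80 to 108 mm wide at z 112; 59 mm gaps at +x and -x let fingers closing along x carry a saucer down. Yellow spring catches at +y and -y: slopes from z 101 down to noses 44 mm apart (closed fingertips pass), nose underside z 68; knobs end at y 86.
- platform (a joint): Sink of the sprung platform, m, growing downwards: 0 now with one 18 mm saucer held under the noses, 0.018 with two, stop 0.028; spring 5 N at 0, 110 N/m. A new saucer rests on the slopes, underside at z 87 mm; pressed with 10 to 20 N it parts the catches and sinks the pile; once its top is under z 68 (a few mm more is fine) they snap in over it and it stays, underside at z 50.
- blue_saucer: Blue-glazed saucer of the same shape and size (64 mm across, 18 mm high), lying foot up on the stone top. Origin: centre of its underside. Not wanted: leave it where it lies.
Mind the look-alikes: they are no part of the job. Leave any green, pink or turquoise look-alike of the saucer alone.

How it is judged:
At the end, for the whole second after the job is handed in: The terracotta saucer is at rest in the dispenser, foot up, within 16 mm of its axis and level within 0.15 rad, held under the catches (underside 44 to 54 mm above the underside of the base), on top of the saucer loaded before, with the platform sunk by more than 13 mm (horizontal distance between saucer and dispenser below 0.016 m and z of saucer in the frame of dispenser between 0.044 and 0.054 m and angle between saucer's own z axis and vertical below 0.15 rad and value of joint platform above 0.013 m and linear speed of saucer below 0.02 m/s); the robot touches nothing.
It fails at once if the blue saucer is moved more than 20 mm (distance of blue_saucer from where it was at the start of the episode above 0.02 m).
It also fails if it takes over 32 s, if anything falls off the work surface, if the arm or the gripper's body presses on something with over 40 N, if the wrist force passes 120 N, or if a joint passes its speed limit or range.

## Working session

There is one attempt and no reset: what is moved stays moved. The work goes in short steps, Python scripts to look and compute and a tool call to move; the robot and the scene stay as the last step left them, time stands still between calls to the robot, and variables do not carry over. Pictures are saved under pics/ and viewed, at most 10 in all, crops included, and the job is handed in when it is done.

Besides the shell and the picture viewer there is one more tool, called after ">>>" as name(argument=value, ...) on one line, values as JSON. jog_arm: Moves the arm, as the interface text tells. Its arguments: {"type":"object","properties":{"increments":{"type":"string"},"grip_force":{"type":"number"}},"required":["increments"]}

```bash
mkdir -p pics; cat > h.py <<'E'
import numpy as np, cv2
from rig import bot
from scipy.spatial.transform import Rotation as R
def cam(s,obs=None):
    "returns R_wc (cam->world), C"
    if 'rvec' in s:
        Rm=cv2.Rodrigues(np.array(s['rvec'],float))[0]; return Rm.T,-Rm.T@np.array(s['tvec'],float).ravel()
    q=obs['orientation']; Rt=R.from_quat([q[1],q[2],q[3],q[0]]).as_matrix(); T=np.array(s['T_tool_cam'])
    return Rt@T[:3,:3], Rt@T[:3,3]+np.array(obs['tcp_pos'])
def onplane(s,uv,z,obs=None):
    Rw,C=cam(s,obs); d=np.array([(uv[0]-s['cx'])/s['fx'],(uv[1]-s['cy'])/s['fy']])
    u=d.copy()
    for _ in range(20): u=d/(1+s['k1']*(u@u))
    r=Rw@np.array([u[0],u[1],1]); return C+r*(z-C[2])/r[2]
def snap(n,f):
    o=bot.get_obs(); s=bot.snapshot(n); cv2.imwrite('pics/'+f,s['pixels'][:,:,::-1]); np.save('pics/'+f+'.npy',{'s':s,'o':o},allow_pickle=True); return s,o
def load(f):
    d=np.load('pics/'+f+'.npy',allow_pickle=True).item(); return d['s'],d['o']
E
python3 - <<'E'
from h import *
for n in('top','side'):
    s,o=snap(n,n+'0.png'); print(n,cam(s,o)[1].round(3),s['fx'],s['k1'])
print(o)
E
```

```text
top [0.399 0.076 0.956] 493.7448935114278 -0.1352176900069427
side [0.015 0.634 0.91 ] 589.5463592200583 -0.04605696815820898
{'time_s': 0.05, 'q': array([ 1.03721516,  0.62930335,  0.03844268,  1.51832159, -0.02698385,
        0.99631123, -0.02001249]), 'joint_vel': array([ 1.10253082e-03, -1.30041688e-03,  3.55551487e-04, -2.07427161e-03,
        1.68519468e-04,  2.44435604e-03,  4.15644297e-05]), 'joint_torque': array([ 1.57831651e-03, -5.51309896e+01,  1.14843305e+00, -1.87340963e+01,
       -5.22811501e-02,  1.90520153e-02,  6.53844722e-05]), 'tcp_pos': array([ 0.29283844, -0.57961859,  0.22659668]), 'orientation': array([-8.83687280e-04,  9.72772033e-01,  2.31762245e-01, -2.28514995e-04]), 'contact_force': array([-0.42690128,  0.77276847, -0.03423756]), 'wrist_torque': array([ 0.00314194, -0.04308998,  0.01465153]), 'gripper_force': 0.0, 'width': 0.09393478407362174}
```

View pics/top0.png

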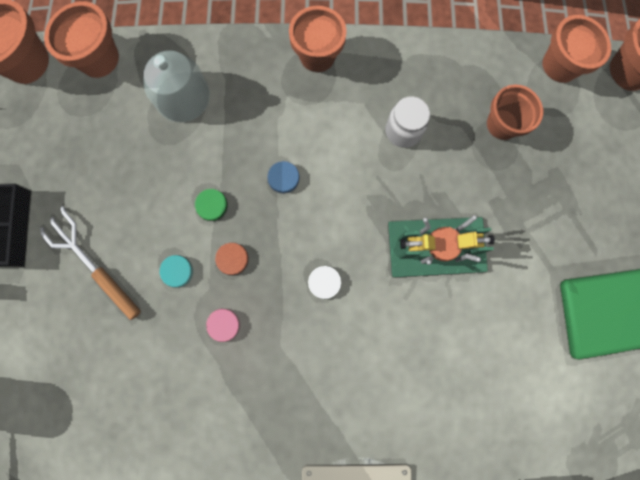

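View pics/side0.png

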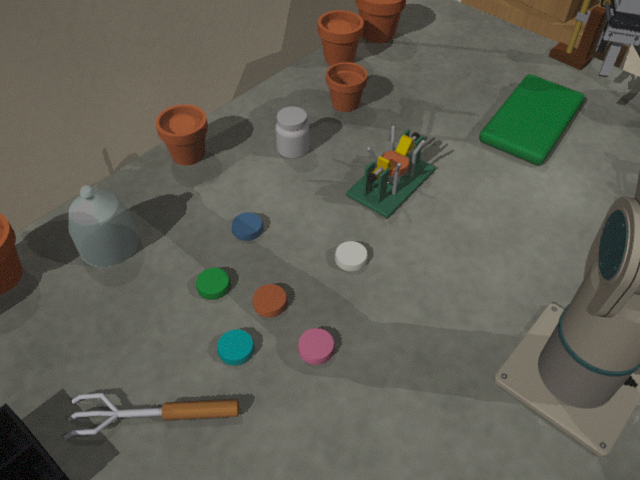

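Low discs in the top view: terracotta (231,259), green (211,204), blue (283,177), turquoise (175,271), pink (222,325) and white (324,283). The one in the dispenser, at about (445,244), is already loaded. The loose unglazed orange disc at (231,259), which is (269,300) in the side view, fits the description. I'll measure it and the dispenser, and confirm in a crop.

```bash
cat > m.py <<'E'
from h import *
for n,c in(('top',(231,259)),('side',(269,300))):
    s,o=load(n+'0.png'); p=s['pixels']; h=cv2.cvtColor(p,cv2.COLOR_RGB2HSV)
    x0,y0=c; hs=h[y0-30:y0+31,x0-30:x0+31]; m=np.uint8((hs[...,1]>110)&((hs[...,0]<16)|(hs[...,0]>174)))*255
    cc=cv2.connectedComponents(m)[1]; m=np.uint8(cc==cc[30,30]); k=max(cv2.findContours(m,0,1)[0],key=cv2.contourArea)
    M=cv2.moments(m,True); uv=(M['m10']/M['m00']+x0-30,M['m01']/M['m00']+y0-30)
    print(n,'sauc',uv,M['m00'],onplane(s,uv,.010).round(4),h[y0,x0])
    pts=np.array([onplane(s,q[0]+[x0-30,y0-30],.009)[:2] for q in k],np.float32); print(cv2.minEnclosingCircle(pts))
    # dark green base
    g=np.uint8((h[...,0]>65)&(h[...,0]<95)&(h[...,1]>90)&(h[...,2]<125))*255
    box=(380,205,500,285) if n=='top' else (335,120,445,220)
    b=np.zeros_like(g); b[box[1]:box[3],box[0]:box[2]]=g[box[1]:box[3],box[0]:box[2]]
    if n=='top':
        b=cv2.morphologyEx(b,cv2.MORPH_OPEN,np.ones((3,3)))
        q=np.argwhere(b)[:,::-1]; P=np.array([onplane(s,a,.012)[:2] for a in q],np.float32)
        r=cv2.minAreaRect(P); print('base',r, len(P)); print(cv2.boxPoints(r))
    Y=np.uint8((h[...,0]>20)&(h[...,0]<35)&(h[...,1]>150)&(h[...,2]>100)); Y[:box[1]]=0;Y[box[3]:]=0;Y[:,:box[0]]=0;Y[:,box[2]:]=0
    print(cv2.connectedComponentsWithStats(Y)[2:])
    cv2.imwrite(f'pics/mask_{n}.png',b)
s,o=load('top0.png'); p=s['pixels'][:,:,::-1]
a=cv2.resize(p[205:290,375:505],None,fx=5,fy=5,interpolation=2); b=cv2.resize(p[220:305,200:262],None,fx=2.4,fy=5)
cv2.imwrite('pics/crop.png',np.hstack([a,cv2.resize(p[180:350,150:262],(140,425))]))
E
python3 m.py
```

```text
top sauc (231.37631578947367, 258.36052631578946) 760.0 [0.4921 0.241  0.01  ] [  8 131 187]
((0.49246320128440857, 0.24118703603744507), 0.030414637178182602)
base ((0.5177828073501587, -0.15799540281295776), (0.10303687304258347, 0.18200086057186127), 3.4527366161346436) 1667
[[ 0.46087736 -0.07026286]
 [ 0.4718384  -0.25193337]
 [ 0.57468826 -0.24572794]
 [ 0.5637272  -0.06405744]]
(array([[     0,      0,    640,    480, 307193],
       [   472,    245,      2,      2,      3],
       [   431,    247,      1,      1,      1],
       [   466,    246,      3,      1,      3]], dtype=int32), array([[319.49670403, 239.49985514],
       [472.33333333, 245.33333333],
       [431.        , 247.        ],
       [467.        , 246.        ]]))
side sauc (269.24916943521595, 300.0952380952381) 903.0 [0.4885 0.2442 0.01  ] [ 11 173 134]
((0.48910561203956604, 0.24291184544563293), 0.03639885410666466)
(array([[     0,      0,    640,    480, 306855],
       [   395,    135,     18,     21,    224],
       [   373,    157,     17,     16,    121]], dtype=int32), array([[319.4141663 , 239.59901256],
       [403.48660714, 145.02678571],
       [381.69421488, 163.29752066]]))
```

View pics/crop.png

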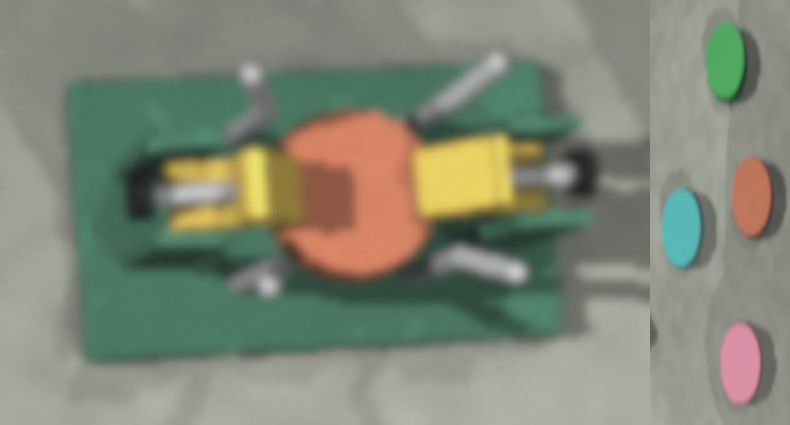

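The crop shows the loose terracotta disc alone among glazed ones, and the dispenser open on its +x and -x sides. Next I move over the dispenser to refine it with the wrist camera, turning the jaws to the dispenser's x axis.

>>> jog_arm(increments="20 40 10 6 90;60 100 30 14 90;100 160 50 22 90;135 220 70 30 90;165 280 80 38 90;185 330 80 46 90;205 380 80 54 90;220 410 80 62 90;225 422 80 67 90;225 422 80 67 90;225 422 80 67 90;225 422 80 67 90;225 422 80 67 90")

```text
time_s: 1.72
tcp_pos: [0.5178, -0.1591, 0.3074]
orientation: [0.0, 0.684, 0.729, -0.0]
contact_force: [0.4, -0.7, 0.3]
width: 0.0899
gripper_force: 0.0
```

```bash
python3 - <<'E'
from h import *
s,o=snap('wrist','w1.png'); print(o['time_s'],o['tcp_pos'],o['orientation'],cam(s,o)[1])
s,o=load('top0.png')
# post tips (approx from crop)
T=[(425,220),(474.4,217.4),(428.6,262.4),(478.2,259.4)]
P=np.array([onplane(s,t,.112)[:2] for t in T]);print(P,P.mean(0))
E
```

```text
1.725 [ 0.51779427 -0.15906089  0.30743685] [ 8.08059600e-06  6.84009505e-01  7.29473082e-01 -1.41206631e-04] [ 0.51226879 -0.08173708  0.46618399]
[[ 0.55189545 -0.11267785]
 [ 0.55758303 -0.20186544]
 [ 0.47736035 -0.11734342]
 [ 0.48294232 -0.20597389]] [ 0.51744529 -0.15946515]
```

View pics/w1.png

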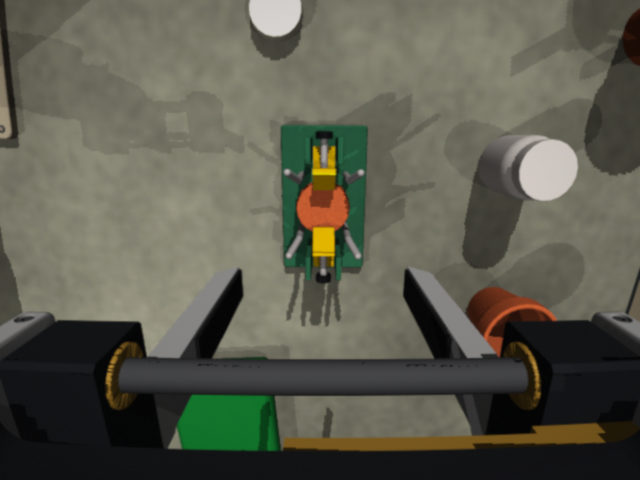

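The wrist view shows the base at columns 281–367 and rows 125–270, and the held saucer at about (322,206). It lines up with the jaws, with a dispenser yaw of about 3.6°. Now over the loose saucer.

>>> jog_arm(increments="-3 50 0 0 90;-7 105 0 0 90;-11 160 -10 0 90;-15 215 -30 0 90;-19 270 -50 0 90;-23 325 -70 0 90;-26 375 -90 0 90;-27 401 -107 0 90;-27 401 -107 0 90;-27 401 -107 0 90;-27 401 -107 0 90")

```text
time_s: 3.15
tcp_pos: [0.492, 0.2411, 0.2012]
orientation: [0.001, 0.684, 0.729, 0.0]
contact_force: [-0.6, 0.5, 0.0]
width: 0.0899
gripper_force: 0.0
```

```bash
python3 - <<'E'
from h import *
s,o=load('w1.png')
P=np.array([onplane(s,t,.112,o)[:2] for t in [(287,173),(361,174),(290,254),(356,256)]]);print(P.round(4),P.mean(0))
def sau(s,o,zt,roi):
    p=s['pixels']; h=cv2.cvtColor(p,cv2.COLOR_RGB2HSV); x0,y0,x1,y1=roi
    m=np.zeros(h.shape[:2],np.uint8); m[y0:y1,x0:x1]=((h[...,1]>110)&((h[...,0]<16)|(h[...,0]>174)))[y0:y1,x0:x1]
    n,l,st,ce=cv2.connectedComponentsWithStats(m); i=1+np.argmax(st[1:,4])
    k=cv2.findContours(np.uint8(l==i),0,1)[0][0]
    pts=np.array([onplane(s,q[0],zt,o)[:2] for q in k],np.float32)
    print(ce[i],st[i],cv2.minEnclosingCircle(pts), pts.min(0),pts.max(0))
sau(s,o,.068,(280,170,370,245))
s,o=snap('wrist','w2.png'); print(o['time_s'],o['tcp_pos'])
sau(s,o,.016,(150,60,450,330))
E
```

```text
[[ 0.4784 -0.1171]
 [ 0.5531 -0.1133]
 [ 0.4849 -0.2031]
 [ 0.5559 -0.2008]] [ 0.51807726 -0.15859157]
[322.0820857  207.37842024] [ 296  183   53   48 1937] ((0.5169700384140015, -0.15847691893577576), 0.03227594867348671) [ 0.48596403 -0.18670335] [ 0.5470957  -0.13043347]
3.15 [0.49202486 0.24110927 0.20122528]
[322.18937419 215.69132986] [ 292  184   62   64 3068] ((0.4915354549884796, 0.24291686713695526), 0.03282593935728073) [0.46035272 0.21025503] [0.5222696 0.2754396]
```

View pics/w2.png

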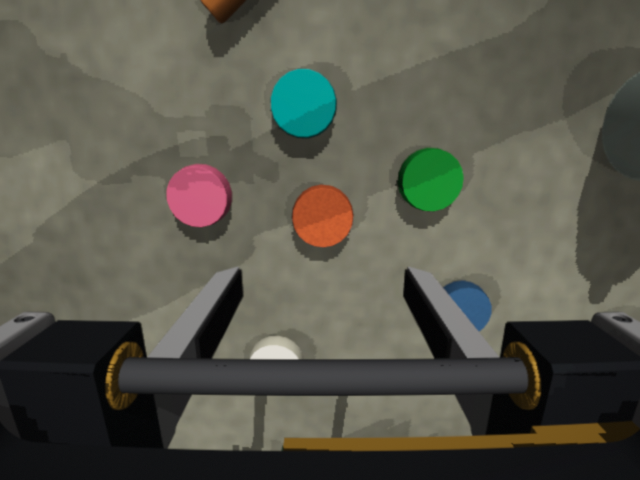

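The wrist view shows the terracotta saucer at (322,216), with pink, green and turquoise clear of the finger paths. Descend and grasp.

>>> jog_arm(increments="0 1 -50 0 90;0 1 -100 0 90;0 1 -140 0 90;0 1 -160 0 90;0 1 -174 0 90;0 1 -174 0 90;0 1 -174 0 90;0 1 -174 0 56;0 1 -174 0 56;0 1 -174 0 56;0 1 -174 0 56;0 1 -174 0 56;0 1 -174 0 56", grip_force=45)

```text
time_s: 4.82
tcp_pos: [0.4913, 0.2439, 0.0268]
orientation: [0.0, 0.683, 0.73, 0.0]
contact_force: [-0.7, -0.1, 5.1]
width: 0.0621
gripper_force: 45.0
```

>>> jog_arm(increments="0 0 15 0 56;0 0 50 0 56;0 -5 95 0 56;2 -30 135 0 56;5 -75 165 0 56;8 -125 180 0 56;12 -175 180 0 56;15 -225 180 0 56;18 -275 180 0 56;21 -325 180 0 56;24 -370 180 0 56;26 -395 180 0 56;26 -402 180 0 56;26 -402 180 0 56;26 -402 180 0 56;26 -402 180 0 56")

```text
time_s: 6.82
tcp_pos: [0.5172, -0.1568, 0.2066]
orientation: [-0.0, 0.682, 0.731, 0.0]
contact_force: [0.6, -0.3, -1.2]
width: 0.0625
gripper_force: 45.0
```

```bash
python3 - <<'E'
from h import *
s,o=snap('wrist','w3.png'); t,_=snap('top','top3.png'); u,_=snap('side','side3.png')
print(o['tcp_pos'],o['contact_force'],o['width'],o['gripper_force'],o['time_s'])
p=u['pixels'][60:260,280:520,::-1]; a=cv2.resize(p,(480,400)); b=cv2.resize(s['pixels'][150:450,200:440,::-1],(320,400))
cv2.imwrite('pics/c3.png',np.hstack([a,b]))
E
```

```text
[ 0.5172353  -0.15677884  0.20661479] [ 0.59681585 -0.25297897 -1.17913071] 0.06246738452953707 44.99961230903864 6.825
```

View pics/c3.png

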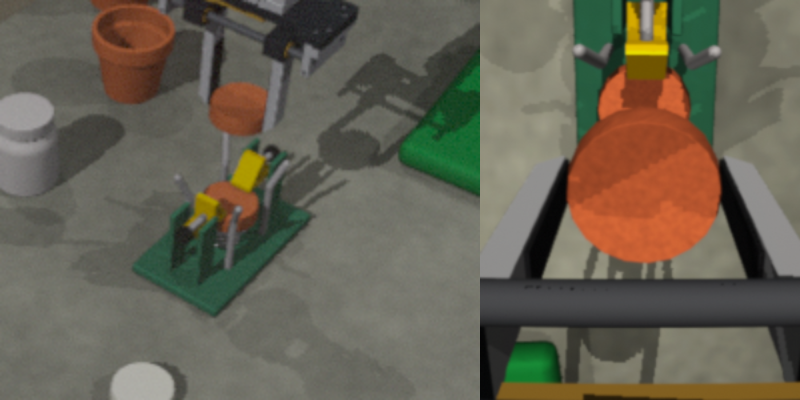

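The saucer is held level and centred between the jaws, above the well (it shows at about (240,105) in the crop). Lower it to the slopes.

>>> jog_arm(increments="0 -1 -30 0 56;0 -1 -60 0 56;0 -1 -80 0 56;0 -1 -88 0 56;0 -1 -88 0 56;0 -1 -88 0 56", grip_force=58)

```text
time_s: 7.72
tcp_pos: [0.5178, -0.1592, 0.1193]
orientation: [0.001, 0.683, 0.73, 0.0]
contact_force: [0.3, 0.0, -1.3]
width: 0.0618
gripper_force: 58.0
```

>>> jog_arm(increments="0 0 -6 0 56;0 0 -12 0 56;0 0 -18 0 56;0 0 -24 0 56;0 0 -30 0 56;0 0 -36 0 56;0 0 -42 0 56;0 0 -46 0 56;0 0 -48 0 56;0 0 -48 0 56;0 0 -48 0 56;0 0 -48 0 56")

```text
time_s: 9.22
tcp_pos: [0.5176, -0.1591, 0.0707]
orientation: [0.0, 0.683, 0.73, 0.0]
contact_force: [3.0, -1.8, 5.6]
width: 0.0621
gripper_force: 58.0
```

```bash
python3 - <<'E'
from h import *
u,o=snap('side','side4.png')
print(o['tcp_pos'],o['contact_force'],o['width'],o['time_s'])
p=u['pixels'][100:240,320:470,::-1]
cv2.imwrite('pics/c4.png',cv2.resize(p,(640,597),interpolation=2))
E
```

```text
[ 0.5176303  -0.15913498  0.07071966] [ 3.00969308 -1.84649881  5.56086568] 0.06207951617588103 9.225
```

View pics/c4.png

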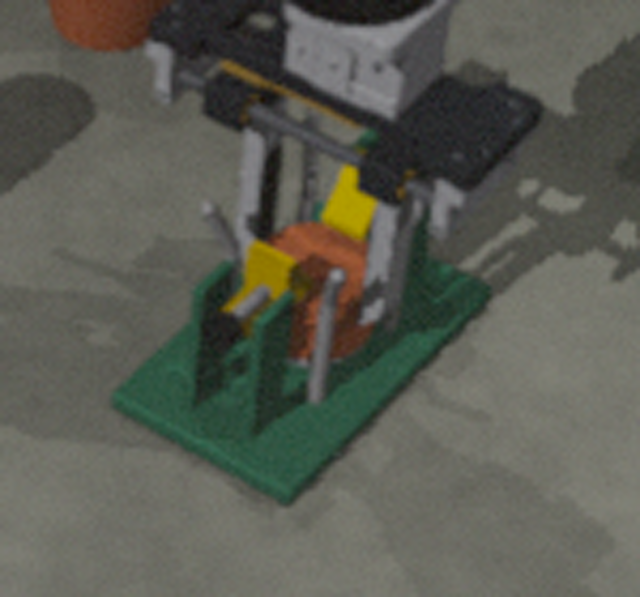

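The pile is in the well under both yellow catches. The upward force of 5.6 N is roughly what the spring alone would give, so the catches look snapped in. Release and withdraw.

>>> jog_arm(increments="0 0 0 0 66;0 0 0 0 76;0 0 0 0 80;0 0 0 0 80;0 0 0 0 80;0 0 20 0 80;0 0 50 0 80;0 0 90 0 80;0 0 130 0 80;0 0 160 0 80;0 60 180 0 80;0 120 180 0 80;0 180 180 0 80;0 180 180 0 80;0 180 180 0 80")

```text
time_s: 11.15
tcp_pos: [0.5168, 0.0203, 0.2503]
orientation: [0.0, 0.683, 0.73, -0.001]
contact_force: [0.2, -1.1, 0.5]
width: 0.0801
gripper_force: 0.0
```

```bash
python3 - <<'E'
from h import *
u,o=snap('side','side5.png'); t,_=snap('top','top5.png')
print(o['tcp_pos'],o['contact_force'],o['width'],o['time_s'])
a=cv2.resize(u['pixels'][110:230,340:440,::-1],(400,480),interpolation=2)
b=cv2.resize(t['pixels'][200:290,380:500,::-1],(400,300),interpolation=2); c=np.zeros((480,400,3),np.uint8); c[:300]=b
cv2.imwrite('pics/c5.png',np.hstack([a,c]))
E
```

```text
[0.51684292 0.02029226 0.2503287 ] [ 0.20064499 -1.1252793   0.47043891] 0.08005657775278194 11.15
```

View pics/c5.png

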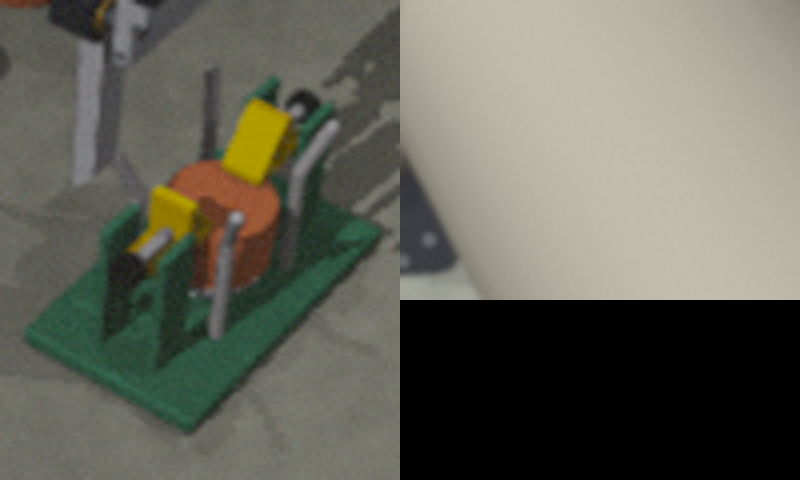

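The side view shows the two-saucer pile level in the well, its top at about (225,190) in the crop under both yellow noses. The gripper is clear, so I'm handing in.

```bash
python3 -c "
from rig import bot
print(bot.job_done())"
```

```text
the job is handed in; nothing more can be done
None
```

I pressed the terracotta saucer into the dispenser, and the last side view showed it level under both yellow catches on top of the first saucer. The gripper was clear and I never went near the blue saucer; I handed the job in at about 11 s, with no verdict returned.

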